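# Open the stop-valve cover on the wash ledge

## Task

The galvanised cover over the stop valve on the ledge is locked by a steel ring pin through the staple at its foot. Draw the pin out of the staple sideways by its ring and leave it lying flat on the bare ledge, off the cover's flange, then tip the cover up and back as far as its hinge lets it go, without letting it slam, so that the valve can be reached; do not disturb the toilet things standing round it.

Things in the scene. Friction and masses are not known exactly. Their poses are not given: they have to be found in the camera images.
- cover_base: steel base plate of the valve cover, screwed to the ledge, 185 x 174 x 4 mm, reaching from x = -114 to +71 mm; it carries the hinge, the staple and the brass stop valve (hand wheel top 67 mm above the ledge). Origin on the ledge under the middle of the closed hood; -x is the front (the flange and pin side), +x the hinge side, z up
- cover (a joint): hinge of the sheet-metal hood, rad: 0 shut, 1.65 tipped right back against its stop, front rising. Stiff (0.45 N m friction, hood 0.45 kg): it stays where it is left. Shut, in cover_base's frame, the hood is a bottomless box, x -45 to +65 mm, y -90 to +90 mm, top 80 mm above the ledge, front face upright at x = -45, with a foot flange in front
- flange_edge (a point): middle of the front edge of the hood's foot flange, on its top side: a flat flange 4 mm thick, its top 9 mm above the ledge when shut, running 70 mm forward from the foot of the hood's front face over the hood's full 180 mm width (y -90 to +90 mm); the staple comes up through a slot in it, and it lies on the base plate, so nothing fits under it when shut
- cover_lip (a point): middle of the front edge of the hood's lifting lip: a lip 110 mm long (along y) and 4 to 7 mm thick, turned out forward by 23 mm from the top front edge of the hood, 78 mm above the ledge when shut; it moves with the hood, so that pushing it back and up from the front tips the hood open (about 8 to 12 N)
- cover_hinge (a point): middle of the hinge line, 65 mm behind cover_base's origin, 7 mm above the ledge; x and y axes as cover_base
- staple_eye (a point): middle of the opening of the staple (a U of 7 mm bar, 34 mm high above the ledge, opening 14 mm wide along x and 18 mm high above the flange), 14 mm above the ledge, 90 mm in front of cover_base's origin; axes as cover_base: the pin runs through along y
- pin: loose steel ring pin, 129 mm long, 0.15 kg: straight 10 mm shank along its y axis, at its -y end a rigid flat ring of 10 mm bar (64 mm outside, 44 mm inside). Starts lying flat on the flange through the staple, ring on the -y side, held only by its weight; the ring cannot pass the staple, so it comes out towards -y. Origin 5 mm under the shank's axis, 22 mm from the tip; z up
- pin_tip (a point): free end of the pin's shank, on its axis; at the start 17 to 27 mm past the staple (+y side)
- pin_ring (a point): centre of the pin's ring, half-way up the 10 mm bar; 97 mm from the tip; 14 mm above the ledge at the start, 5 mm when the pin lies on the ledge
- soap_dish: white ceramic soap dish shaped like a shell with a bar of soap in it, about 120 x 100 x 40 mm, a bystander; origin under its middle
- hairbrush: purple hairbrush lying bristles up, 215 mm long, head 60 mm wide, 37 mm high, a bystander; origin under its middle, x axis along it to the head
- shaving_mug: stainless shaving mug, 76 mm wide, 85 mm high, handle on its +y side, a bystander; origin under its middle
- tumbler: white plastic tooth tumbler, 68 mm wide, 100 mm high, a bystander; origin under its middle
- cream_jar: squat amber glass jar with a white cap, 72 mm wide, 55 mm high, a bystander; origin under its middle
- shampoo: white plastic bottle, 60 mm wide, 170 mm high, a bystander; origin under its middle
- nail_brush: wooden nail brush, bristles down, 95 x 42 x 38 mm, a bystander; origin under its middle
Things that resemble listed ones, but are neither listed nor needed, are in the scene too. What is meant by the pin is not blue or brown, and is the smaller of those in its own colour.

How it is judged:
By the outcome, as a careful person would: the job done as asked, in the order asked, and still so for the second after the job is handed in, with the robot touching nothing.
It also fails if it takes over 61 s, if anything falls off the work surface, if the arm or the gripper's body presses on something with over 40 N, if the wrist force passes 120 N, or if a joint passes its speed limit or range.

## Robot

A 6-joint arm with a two-finger parallel gripper is mounted at the origin on the work surface. World frame = base frame: x ahead of the robot, y to its left, z up, the work surface at z = 0. Lengths are in m, angles in degrees, forces in N, time in s.
With the tool pointing down it reaches from about 0.3 to 0.75 m from the base axis. Payload 8.5 kg.
Tool frame: the origin (TCP) lies between the finger pads; the fingertips stand ahead of it and the grasp point (between the pads) lies 8 mm behind it (env.tcp_to_tips is the z of the fingertips in the tool frame, in m); z points along the fingers, x is the direction in which the jaws open and shut, and the axes are right-handed (so a half turn about z gives the same grasp; the last joint's range is limited). The gripper opens to 85 mm and grips with 20 to 120 N. Pads are 22 mm wide; open, the fingers measure 114 mm over their backs; the gripper's body (76 mm by 85 mm) begins 54 mm behind the grasp point. The pads swing forward as they close: fully open they stand 13 mm farther back than shut.
Start: joints at [-89.513, 21.807, 74.336, -0, 83.858, -12.336], TCP at [0.122, -0.536, 0.242] pointing down, gripper open.
Joint ranges: [-178.18, 178.18], [-50.72, 133.34], [12.68, 142.11], [-81.47, 261.47], [9.98, 163.14], [-165.26, 165.26]. Speed limits (degrees/s): [136.94, 136.94, 180, 180, 180, 180].

## Interface

Orientations are given as a 3x3 rotation matrix whose columns are the frame's x, y, z axes.
In Python, from rig import observe, viewer, env gives the robot as it stands.
- The arm moves only by the tool jog_arm, never from a script. Its arguments are lists of equal length, an entry for each row: "dr": the turn, a rotation vector about the tool's x, y, z in rad, a list of three; "slide": the shift along the tool's x, y, z in m, a list of three; "gripper": the opening, from -1 (shut) to 1 (fully open), so that 0 is half open. In form: {"dr": [[rx, ry, rz], ...], "slide": [[dx, dy, dz], ...], "gripper": [gripper, ...]}. A call has exactly 10 rows; each row shifts and turns the commanded pose from where the row before left it, along the tool's axes as they then stand; what a row does not reach is not made up. A row lasts 1/10 s, in which the tool goes at most 50 mm and 8.59 degrees, less where a joint would pass 70% of its speed; a pose out of reach is approached as far as the arm can. A call is refused whole if a number of a shift passes 0.05 or a number of a turn 0.15, either way. A call with a gripper value outside its range is refused whole. The fingers move at their own pace and stop on an object; "force" is the grip in N (left out, the last holds). Time passes only in rows, so rows that do not move let the fingers close, or fill a call up. It gives the time, the measured TCP pose, the force and the opening at its end, in the units of the state.
- observe(): the state, without advancing time (a new reading comes with each control period).
- viewer.get_image(name): name is "scene" or "side" or "wrist"; returns a dict with "pixels" (480x640x3 uint8, blue, green, red), "camera_matrix" (3x3 intrinsics, pixels), "R" (3x3) and "t" (3): a world point X has camera coordinates R X + t. Camera axes: x right, y down, z forward; pixel columns grow to the right and rows downward; lengths in m; the calibration is good to about 2 mm. The wrist camera is an equidistant fisheye: a pixel r from the principal point sees the ray r / f radians off the axis. A picture is of the moment at which its call begins. There is no depth.
- env.close_job(): hands the job in, once; it reports no verdict.
The state is a dict: "time_s": time; "q": joint angles; "qvel": joint speeds; "joint_efforts": joint torques, N m; "position": TCP position; "tool_rot": TCP orientation; "ft_force": force on the tool from outside, world axes, zero at the start; "wrist_torque": the same for the moment, N m; "grip_width": finger opening in m.
Only numpy, scipy, OpenCV 4.12 (cv2) and the standard library are available. Lean on these libraries where they do the work, as an engineer would, in place of code of your own. Each camera call takes 0.05 s, during which the arm holds its last target.

## Working session

There is one attempt and no reset: what is moved stays moved. The work goes in short steps, Python scripts to look and compute and a tool call to move; the robot and the scene stay as the last step left them, time stands still between calls to the robot, and variables do not carry over. Pictures are saved under pics/ and viewed, and the job is handed in when it is done.

Besides the shell and the picture viewer there is one more tool, called after ">>>" in YAML: its name, and indented under it one key for each argument. jog_arm: Moves the arm, as the interface text tells. Its arguments: {"type":"object","properties":{"dr":{"type":"array","items":{"type":"array","items":{"type":"number"}}},"slide":{"type":"array","items":{"type":"array","items":{"type":"number"}}},"gripper":{"type":"array","items":{"type":"number"}},"force":{"type":"number"}},"required":["dr","slide","gripper"]}

```bash
ls; mkdir -p pics; cat > h.py <<'E'
import numpy as np, cv2
from rig import observe, viewer, env
def grab(name,fn):
    d=viewer.get_image(name); cv2.imwrite('pics/'+fn,np.asarray(d['pixels']))
    np.savez('pics/'+fn[:-4]+'.npz',p=d['pixels'],K=d['camera_matrix'],R=d['R'],t=d['t']); return d
def load(fn):
    z=np.load('pics/'+fn+'.npz'); return z
def ray(z,u,v,fish=False):
    K=z['K'];x=(u-K[0,2])/K[0,0];y=(v-K[1,2])/K[1,1]
    if fish:
        r=np.hypot(x,y); s=np.sin(r)/r if r>0 else 1; d=np.array([x*s,y*s,np.cos(r)])
    else: d=np.array([x,y,1.])
    R=z['R']; return -R.T@z['t'], R.T@d
def onz(z,u,v,h,fish=False):
    c,d=ray(z,u,v,fish); return c+d*(h-c[2])/d[2]
def proj(z,X,fish=False):
    p=z['R']@np.asarray(X,float)+z['t'];K=z['K']
    if fish:
        r=np.hypot(p[0],p[1]);th=np.arctan2(r,p[2]);p=np.array([p[0]/r*th,p[1]/r*th,1])
    else:p=p/p[2]
    return K[0,0]*p[0]+K[0,2],K[1,1]*p[1]+K[1,2]
E
python3 - <<'E'
from h import *
s=observe();print(s); print(env.tcp_to_tips)
for n in ['scene','side','wrist']:
    d=grab(n,n+'0.png');print(n,d['camera_matrix'],d['R'],-d['R'].T@d['t'])
E
```

```text
pics
{'time_s': 0.0, 'q': array([-8.95146612e+01,  2.18405864e+01,  7.43846715e+01, -8.67407641e-04,
        8.38567548e+01, -1.23366421e+01]), 'qvel': array([0.05515136, 0.06159942, 0.01248605, 0.03986608, 0.03982442,
       0.01274906]), 'joint_efforts': array([ 7.89360929e-04, -4.48458266e+01, -2.31273115e+01, -1.52611865e-04,
        4.90464314e-03,  4.57821864e-05]), 'position': array([ 0.12204102, -0.53600984,  0.24171603]), 'tool_rot': array([[ 2.21924159e-01, -9.75063930e-01, -2.71764753e-05],
       [-9.75062923e-01, -2.21923970e-01,  1.43121308e-03],
       [-1.40155536e-03, -2.91121985e-04, -9.99998975e-01]]), 'ft_force': array([ 0.3085637 , -0.27425522,  0.57862786]), 'wrist_torque': array([ 0.02602331, -0.02241742, -0.04523288]), 'grip_width': 0.08531153183663608}
0.011
scene [[490.07263633   0.         321.54678777]
 [  0.         490.07263633 233.65988386]
 [  0.           0.           1.        ]] [[ 0.76552396  0.64339135  0.00454339]
 [ 0.44616638 -0.52574617 -0.72424203]
 [-0.46358239  0.55645173 -0.68953088]] [ 1.00016008 -0.46239563  0.74456798]
side [[492.09763402   0.         317.40365556]
 [  0.         492.09763402 242.92218338]
 [  0.           0.           1.        ]] [[-9.98590229e-01 -5.30722350e-02  9.44504425e-04]
 [-3.91985140e-02  7.25315132e-01 -6.87300106e-01]
 [ 3.57914894e-02 -6.86368194e-01 -7.26372956e-01]] [0.54553808 0.78760063 0.87347003]
wrist [[371.64829954   0.         319.08961373]
 [  0.         371.64829954 236.90613679]
 [  0.           0.           1.        ]] [[ 2.22025205e-01 -9.75040698e-01 -6.67080429e-04]
 [-9.38839114e-01 -2.13966386e-01  2.69813831e-01]
 [-2.63222199e-01 -5.92791899e-02 -9.62912276e-01]] [ 0.18794623 -0.52156123  0.37388772]
```

View pics/scene0.png

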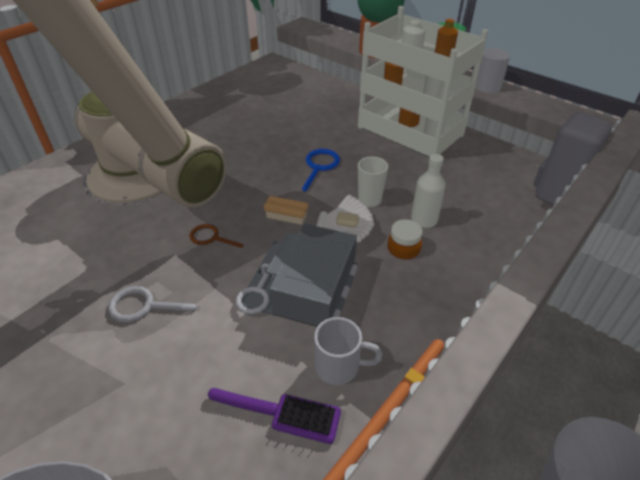

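View pics/side0.png

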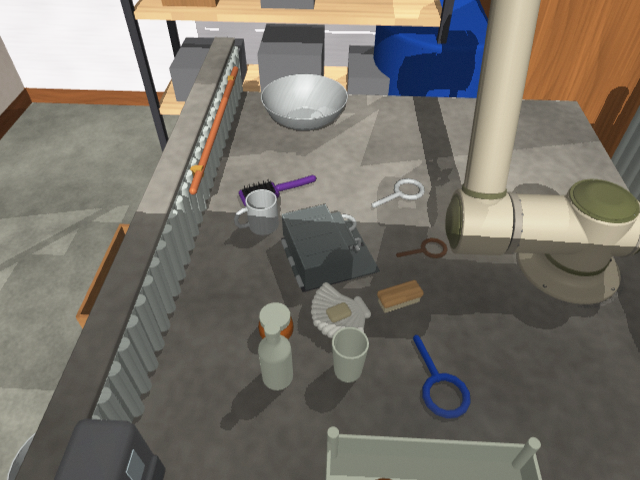

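View pics/wrist0.png

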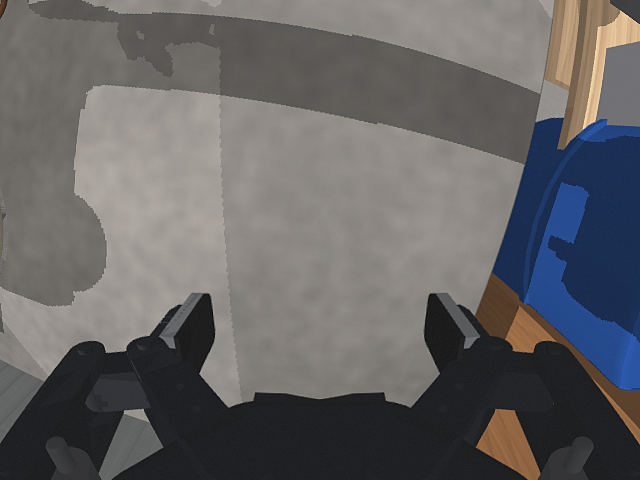

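```bash
python3 - <<'E'
import cv2
a=cv2.imread('pics/scene0.png')[200:400,180:400];cv2.imwrite('pics/sz.png',cv2.resize(a,None,fx=3,fy=3,interpolation=2)[:600])
a=cv2.imread('pics/side0.png')[170:320,230:430];cv2.imwrite('pics/dz.png',cv2.resize(a,None,fx=4,fy=4,interpolation=2))
E
```

```text
(no output)
```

View pics/sz.png

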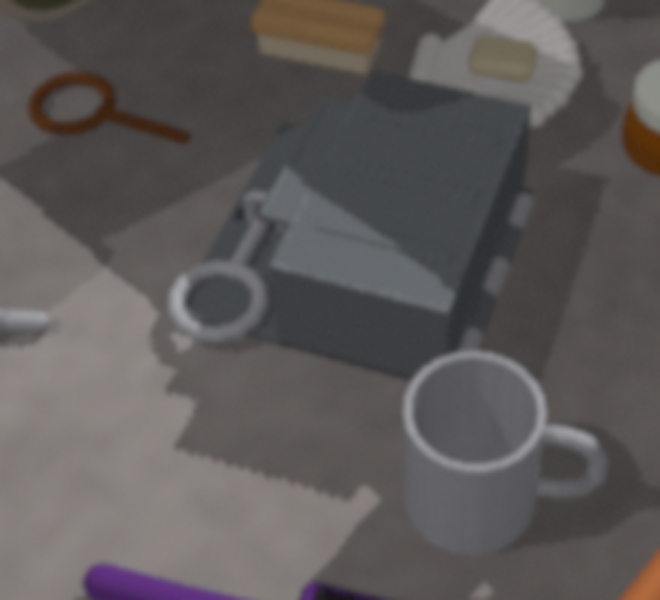

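View pics/dz.png

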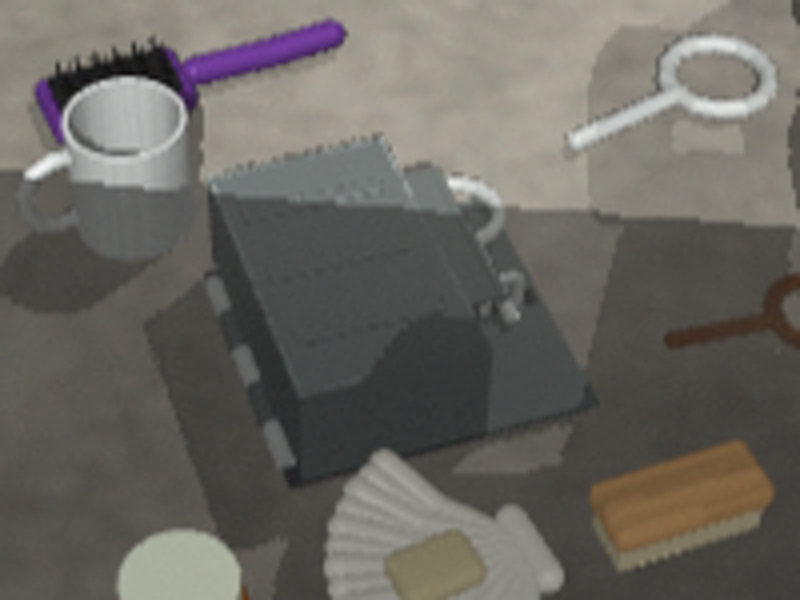

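```bash
python3 - <<'E'
from h import *
s=load('scene0');d=load('side0')
S=lambda u,v,h:print('S',onz(s,180+u/3,200+v/3,h).round(4))
D=lambda u,v,h:print('D',onz(d,230+u/4,170+v/4,h).round(4))
print('ring');S(217,299,.014)
print('rear -y top');S(443,305,.08);D(210,190,.08)
print('rear +y top');S(529,108,.08);D(300,392,.08)
print('flange front+y');D(596,402,.004)
print('rear +y bottom');D(295,485,.004)
print('staple top');S(255,197,.034);D(512,275,.034)
print('pin tip');D(512,317,.014)
print('mug rim centre'); S(474,410,.085);D(125,108,.085)
print('brush handle end');D(335,33,.01)
print('decoy');D(718,75,.006);D(575,140,.006)
print('brown tip');D(672,340,.006);S(183,136,.006)
print('nailbrush near corner');D(620,565,0);D(592,495,.038)
print('soap');D(340,500,.03);D(558,580,.01);D(385,455,.03);D(510,512,.02)
E
```

```text
ring
S [ 0.5257 -0.0963  0.014 ]
rear -y top
S [ 0.6703 -0.0489  0.08  ]
D [ 0.6703 -0.0393  0.08  ]
rear +y top
S [0.6096 0.1129 0.08  ]
D [0.607  0.1123 0.08  ]
flange front+y
D [0.4416 0.0459 0.004 ]
rear +y bottom
D [0.6109 0.1155 0.004 ]
staple top
S [ 0.4964 -0.0308  0.034 ]
D [ 0.4916 -0.0244  0.034 ]
pin tip
D [ 0.4905 -0.0091  0.014 ]
mug rim centre
S [ 0.7305 -0.096   0.085 ]
D [ 0.7281 -0.1028  0.085 ]
brush handle end
D [ 0.6112 -0.273   0.01  ]
decoy
D [ 0.3498 -0.2474  0.006 ]
D [ 0.4482 -0.1765  0.006 ]
brown tip
D [ 0.3953 -0.003   0.006 ]
S [ 0.396 -0.005  0.006]
nailbrush near corner
D [0.432  0.1573 0.    ]
D [0.4499 0.14   0.038 ]
soap
D [0.5841 0.1444 0.03  ]
D [0.4665 0.176  0.01  ]
D [0.5612 0.1123 0.03  ]
D [0.4925 0.14   0.02  ]
```

>>> jog_arm:
  dr:
    - [0,0,-0.149]
    - [0,0,0]
    - [0,0,0]
    - [0,0,0]
    - [0,0,0]
    - [0,0,0]
    - [0,0,0]
    - [0,0,0]
    - [0,0,0]
    - [0,0,0]
  slide:
    - [0,0,0]
    - [-0.01,-0.022,0]
    - [-0.019,-0.044,0]
    - [-0.019,-0.044,0]
    - [-0.019,-0.044,0]
    - [-0.019,-0.044,0]
    - [-0.019,-0.044,0]
    - [-0.019,-0.044,0]
    - [-0.019,-0.044,0]
    - [-0.019,-0.044,0]
  gripper: [-0.2,-0.2,-0.2,-0.2,-0.2,-0.2,-0.2,-0.2,-0.2,-0.2]

```text
time_s: 1.15
position: [0.4124, -0.2475, 0.2423]
tool_rot: [[0.364, -0.931, -0.0], [-0.931, -0.364, 0.0], [-0.0, 0.0, -1.0]]
ft_force: [0.6, -0.7, -0.1]
grip_width: 0.0341
```

>>> jog_arm:
  dr:
    - [0,0,0]
    - [0,0,0]
    - [0,0,0]
    - [0,0,0]
    - [0,0,0]
    - [0,0,0]
    - [0,0,0]
    - [0,0,0]
    - [0,0,0]
    - [0,0,0]
  slide:
    - [-0.018,-0.04,0]
    - [-0.018,-0.04,0]
    - [-0.018,-0.04,0]
    - [-0.012,-0.025,0.02]
    - [-0.006,-0.015,0.03]
    - [0,0,0.03]
    - [0,0,0]
    - [0,0,0]
    - [0,0,0]
    - [0,0,0]
  gripper: [-0.2,-0.2,-0.2,-0.2,-0.2,-0.2,-0.2,-0.2,-0.2,-0.2]

```text
time_s: 2.15
position: [0.5345, -0.1244, 0.1639]
tool_rot: [[0.364, -0.932, 0.003], [-0.932, -0.364, -0.001], [0.002, -0.002, -1.0]]
ft_force: [1.3, 0.3, -0.1]
grip_width: 0.034
```

```bash
python3 - <<'E'
from h import *
grab('wrist','w1.png'); s=observe(); print(s['position'],s['ft_force'],s['q'])
E
```

```text
[ 0.53443682 -0.12429961  0.16363456] [0.12876419 1.0134256  0.06628595] [-2.54586310e+01  2.56131751e+01  8.19938141e+01  7.40236638e-04
  7.22588358e+01  4.32113150e+01]
```

View pics/w1.png

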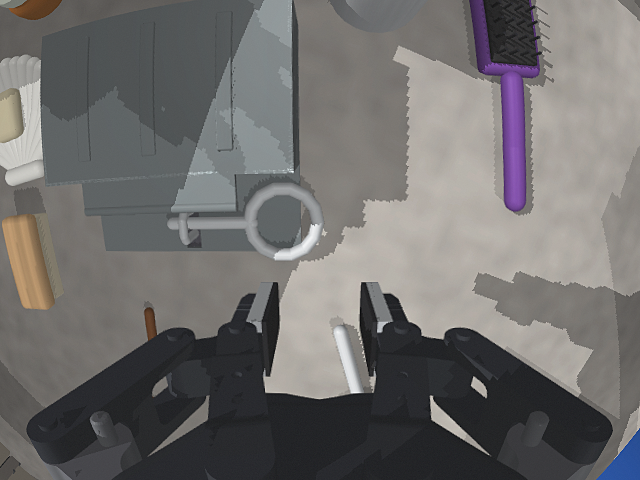

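```bash
python3 - <<'E'
from h import *
w=load('w1')
P=lambda n,u,v,h:print(n,onz(w,u,v,h,True).round(4))
P('ring c',284,221.5,.014);P('L',246,222,.014);P('R',322,222,.014);P('top',284,183,.014);P('bot',284,260,.014)
P('tip',169,224,.014)
P('staple',188,212,.034);P('staple',181,212,.034)
P('flange -y front',302,251,.009);P('flange+y front',106,250,.009)
P('lip -y',237,208,.078);P('lip+y',84,213,.078)
P('rear -y top',290,0,.08);P('hood front -y',295,173,.08);P('hood front +y',46,184,.08)
P('brush end',514,210,.01)
P('decoy tip',338,322,.005)
E
```

```text
ring c [ 0.5259 -0.0991  0.014 ]
L [ 0.5146 -0.071   0.014 ]
R [ 0.5362 -0.1269  0.014 ]
top [ 0.5543 -0.0886  0.014 ]
bot [ 0.4959 -0.1099  0.014 ]
tip [ 0.4895 -0.0098  0.014 ]
staple [ 0.5117 -0.0284  0.034 ]
staple [ 0.5097 -0.0231  0.034 ]
flange -y front [ 0.5068 -0.1211  0.009 ]
flange+y front [0.4408 0.0469 0.009 ]
lip -y [ 0.5396 -0.0695  0.078 ]
lip+y [0.4977 0.0352 0.078 ]
rear -y top [ 0.6685 -0.0544  0.08  ]
hood front -y [ 0.5721 -0.0952  0.08  ]
hood front +y [0.5071 0.0731 0.08  ]
brush end [ 0.6069 -0.2779  0.01  ]
decoy tip [ 0.455  -0.1742  0.005 ]
```

>>> jog_arm:
  dr:
    - [0,0,0]
    - [0,0,0]
    - [0,0,0]
    - [0,0,0]
    - [0,0,0]
    - [0,0,0]
    - [0,0,0]
    - [0,0,0]
    - [0,0,0]
    - [0,0,0]
  slide:
    - [0,-0.001,0.02]
    - [0,0,0.03]
    - [0,0,0.03]
    - [0,0,0.025]
    - [0,0,0.015]
    - [0,0,0.009]
    - [0,0,0.006]
    - [0,0,0]
    - [0,0,0]
    - [0,0,0]
  gripper: [-0.2,-0.2,-0.2,-0.2,-0.2,-0.2,-0.2,-0.2,-0.2,-0.2]

```text
time_s: 3.2
position: [0.5355, -0.1236, 0.0281]
tool_rot: [[0.364, -0.931, 0.001], [-0.931, -0.364, -0.001], [0.001, -0.001, -1.0]]
ft_force: [0.7, -0.2, -0.1]
grip_width: 0.0341
```

```bash
python3 - <<'E'
from h import *
grab('wrist','w2.png'); s=observe(); print(s['position'],s['ft_force'])
E
```

```text
[ 0.53540604 -0.12360567  0.02802086] [-0.36959905  0.71984573  0.28166091]
```

View pics/w2.png

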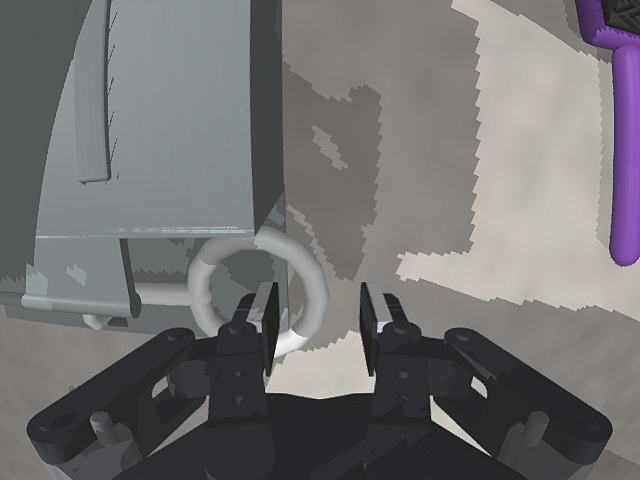

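>>> jog_arm:
  dr:
    - [0,0,0]
    - [0,0,0]
    - [0,0,0]
    - [0,0,0]
    - [0,0,0]
    - [0,0,0]
    - [0,0,0]
    - [0,0,0]
    - [0,0,0]
    - [0,0,0]
  slide:
    - [0,0,0.003]
    - [0,0,0.0025]
    - [0,0,0]
    - [0,0,0]
    - [0,0,0]
    - [0,0,0]
    - [0,0,0]
    - [0,0,0]
    - [0,0,0]
    - [0,0,0]
  gripper: [-0.2,-0.2,-0.2,-0.4,-0.6,-0.8,-1,-1,-1,-1]
  force: 50

```text
time_s: 4.25
position: [0.5354, -0.1235, 0.022]
tool_rot: [[0.364, -0.931, 0.001], [-0.931, -0.364, -0.0], [0.0, -0.001, -1.0]]
ft_force: [2.3, 2.1, 1.9]
grip_width: 0.0084
```

```bash
python3 - <<'E'
from h import *
grab('wrist','w3.png'); s=observe(); print(s['position'],s['ft_force'],s['grip_width'])
E
```

```text
[ 0.53536077 -0.12353401  0.02199486] [2.44334814 0.97850097 2.34485353] 0.008617685084622398
```

View pics/w3.png

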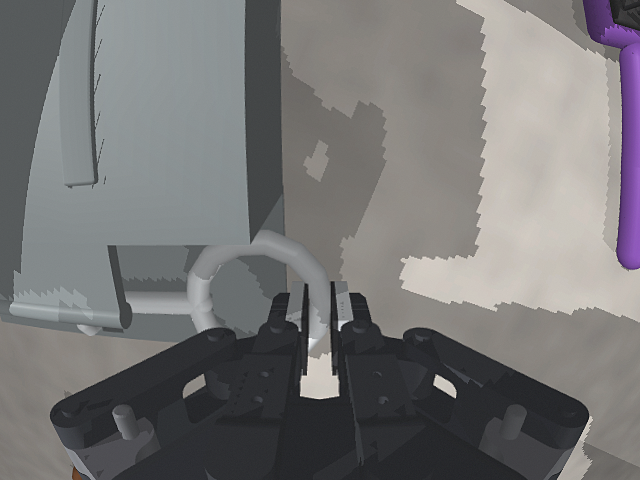

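>>> jog_arm:
  dr:
    - [0,0,0]
    - [0,0,0]
    - [0,0,0]
    - [0,0,0]
    - [0,0,0]
    - [0,0,0]
    - [0,0,0]
    - [0,0,0]
    - [0,0,0]
    - [0,0,0]
  slide:
    - [0.003,0,0]
    - [0.005,0,0]
    - [0.007,0,0]
    - [0.008,0,0]
    - [0.008,0,0]
    - [0.008,0,0]
    - [0.006,0,0]
    - [0.004,0,0]
    - [0,0,0]
    - [0,0,0]
  gripper: [-1,-1,-1,-1,-1,-1,-1,-1,-1,-1]

```text
time_s: 5.3
position: [0.5529, -0.1692, 0.0218]
tool_rot: [[0.364, -0.931, 0.0], [-0.931, -0.364, -0.0], [0.0, 0.0, -1.0]]
ft_force: [-0.5, -0.4, -1.7]
grip_width: 0.0087
```

```bash
python3 - <<'E'
from h import *
grab('wrist','w4.png'); s=observe(); print(s['position'],s['ft_force'],s['grip_width'])
E
```

```text
[ 0.55287294 -0.16905434  0.02182064] [ 0.90909377  0.18009722 -1.26134829] 0.008599025459837433
```

View pics/w4.png

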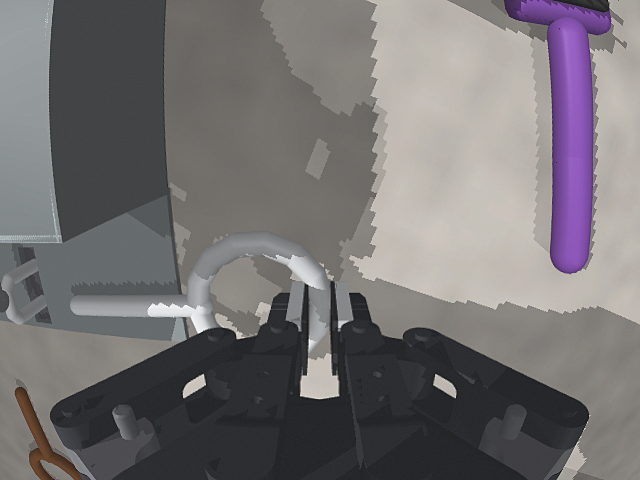

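>>> jog_arm:
  dr:
    - [0,0,0]
    - [0,0,0]
    - [0,0,0]
    - [0,0,0]
    - [0,0,0]
    - [0,0,0]
    - [0,0,0]
    - [0,0,0]
    - [0,0,0]
    - [0,0,0]
  slide:
    - [0.002,0,-0.006]
    - [0.006,0,-0.009]
    - [0.012,0.006,0]
    - [0.015,0.008,0]
    - [0.015,0.008,0]
    - [0.015,0.008,0]
    - [0.012,0.006,0]
    - [0.006,0.004,0]
    - [0.002,0,0]
    - [0,0,0]
  gripper: [-1,-1,-1,-1,-1,-1,-1,-1,-1,-1]

```text
time_s: 6.35
position: [0.5466, -0.2628, 0.0367]
tool_rot: [[0.364, -0.931, -0.0], [-0.931, -0.364, 0.0], [-0.0, 0.0, -1.0]]
ft_force: [0.1, -0.1, -1.8]
grip_width: 0.0095
```

>>> jog_arm:
  dr:
    - [0,0,0]
    - [0,0,0]
    - [0,0,0]
    - [0,0,0]
    - [0,0,0]
    - [0,0,0]
    - [0,0,0]
    - [0,0,0]
    - [0,0,0]
    - [0,0,0]
  slide:
    - [0,0,0.004]
    - [0,0,0.006]
    - [0,0,0.006]
    - [0,0,0.004]
    - [0,0,0.002]
    - [0,0,0]
    - [0,0,0]
    - [0,0,0]
    - [0,0,0]
    - [0,0,0]
  gripper: [-1,-1,-1,-1,-1,-1,-1,-1,-1,-1]

```text
time_s: 7.35
position: [0.5467, -0.2629, 0.015]
tool_rot: [[0.364, -0.931, 0.0], [-0.931, -0.364, -0.0], [0.0, -0.0, -1.0]]
ft_force: [0.7, 0.3, -1.3]
grip_width: 0.0089
```

```bash
python3 - <<'E'
from h import *
grab('wrist','w5.png'); s=observe(); print(s['position'],s['ft_force'],s['grip_width'])
E
```

```text
[ 0.54668124 -0.26288028  0.0149393 ] [ 0.69684048  0.29593619 -1.58307022] 0.008523683424903516
```

View pics/w5.png

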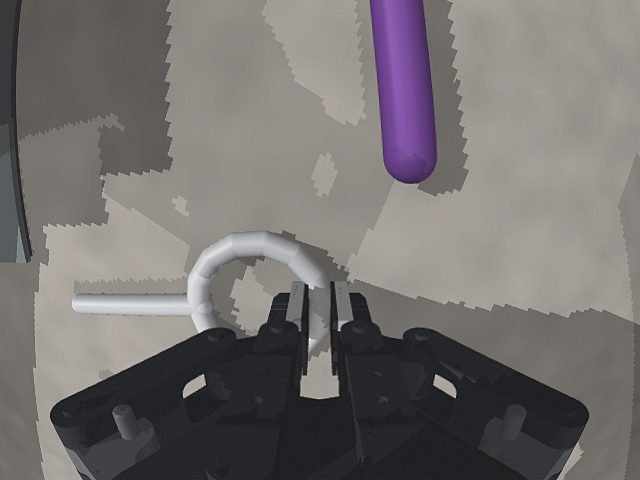

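>>> jog_arm:
  dr:
    - [0,0,0]
    - [0,0,0]
    - [0,0,0]
    - [0,0,0]
    - [0,0,0]
    - [0,0,0]
    - [0,0,0]
    - [0,0,0]
    - [0,0,0]
    - [0,0,0]
  slide:
    - [0,0,0.001]
    - [0,0,0.0005]
    - [0,0,0]
    - [0,0,0]
    - [0,0,0]
    - [0,0,0]
    - [0,0,-0.005]
    - [0,0,-0.02]
    - [0,0,-0.04]
    - [0,0,-0.04]
  gripper: [-1,-1,-0.9,-0.7,-0.5,-0.5,-0.5,-0.5,-0.5,-0.5]

```text
time_s: 8.4
position: [0.5463, -0.2627, 0.1196]
tool_rot: [[0.364, -0.931, -0.001], [-0.931, -0.364, 0.001], [-0.001, 0.001, -1.0]]
ft_force: [0.6, -0.5, -0.0]
grip_width: 0.0212
```

```bash
python3 - <<'E'
from h import *
grab('wrist','w6.png');grab('scene','s6.png'); s=observe(); print(s['position'],s['ft_force'],s['grip_width'],s['q'])
E
```

```text
[ 0.54859508 -0.26417763  0.12428131] [ 0.13284902 -0.06209611  0.57922592] 0.02147919590298864 [-3.68397933e+01  3.32504671e+01  7.51563307e+01  2.57982834e-04
  7.09834179e+01  3.17901129e+01]
```

View pics/w6.png

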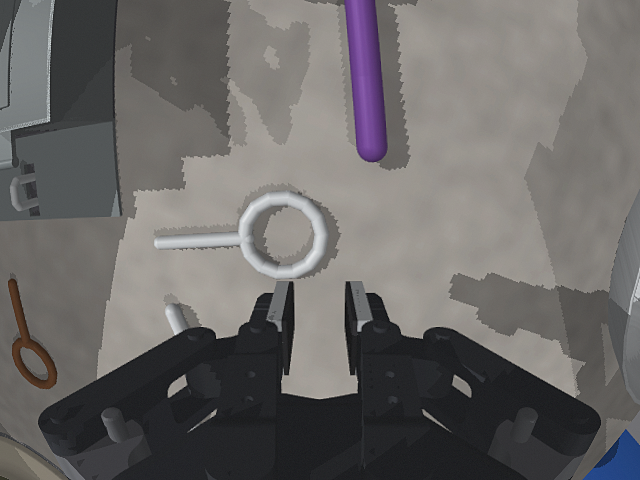

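View pics/s6.png

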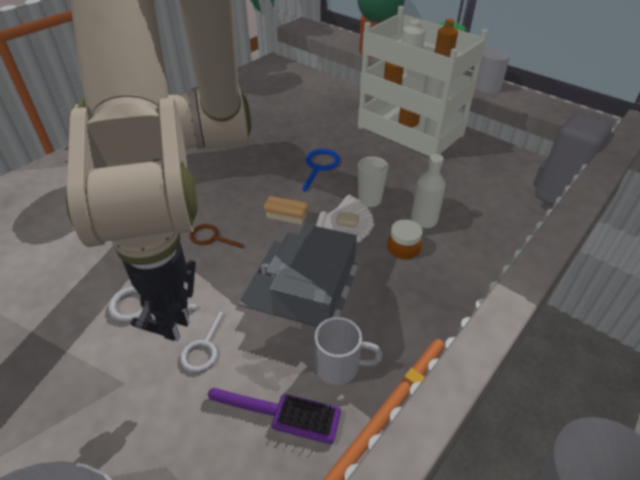

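>>> jog_arm:
  dr:
    - [0,0,0]
    - [0,0,0]
    - [0.13,0,0]
    - [0.13,0,0]
    - [0.13,0,0]
    - [0.13,0,0]
    - [0.13,0,0]
    - [0.13,0,0]
    - [0,0,0]
    - [0,0,0]
  slide:
    - [-0.015,0,0]
    - [-0.03,0,0]
    - [-0.034,0,0]
    - [-0.034,0,0]
    - [-0.034,0,0]
    - [-0.034,0,0]
    - [-0.03,0,0]
    - [-0.02,0,0]
    - [-0.008,0,0]
    - [0,0,0]
  gripper: [-1,-1,-1,-1,-1,-1,-1,-1,-1,-1]

```text
time_s: 9.5
position: [0.4658, -0.0531, 0.1175]
tool_rot: [[0.375, -0.716, 0.589], [-0.927, -0.281, 0.249], [-0.012, -0.64, -0.769]]
ft_force: [0.7, 1.0, -0.4]
grip_width: -0.0002
```

```bash
cat >> h.py <<'E'
O=np.array([.5808,.005,0]);a=np.deg2rad(21.45);C=np.array([[np.cos(a),-np.sin(a),0],[np.sin(a),np.cos(a),0],[0,0,1]])
def cov(p): return C.T@(np.asarray(p)-O)
def st():
    s=observe(); z=C.T@s['tool_rot'][:,2]
    print('t',round(s['time_s'],2),'cover xyz mm',(cov(s['position'])*1000).round(1),'tilt',np.rad2deg(np.arctan2(-z[2],z[0])).round(1),'yawerr',z[1].round(3),'F',(C.T@s['ft_force']).round(1),'w',round(s['grip_width'],4),'q',s['q'].round(0))
E
python3 - <<'E'
from h import *
grab('wrist','w7.png');grab('side','d7.png'); st()
E
```

```text
t 9.6 cover xyz mm [-127.5  -13.3  117.9] tilt 50.2 yawerr 0.014 F [-0.3  0.3  0.1] w 0.0 q [-40.  18. 121.  64.  39. -23.]
```

View pics/w7.png

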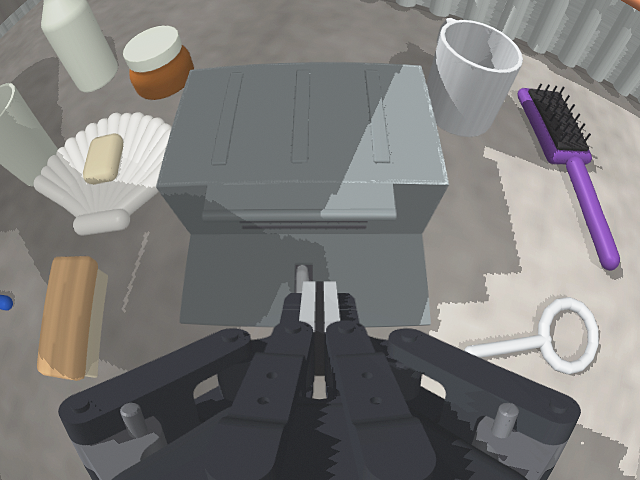

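View pics/d7.png

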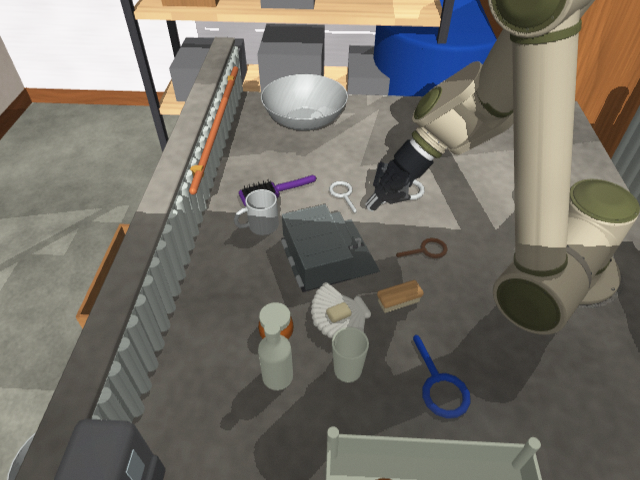

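>>> jog_arm:
  dr:
    - [0,0,0]
    - [0,0,0]
    - [0,0,0]
    - [0,0,0]
    - [0,0,0]
    - [0,0,0]
    - [0,0,0]
    - [0,0,0]
    - [0,0,0]
    - [0,0,0]
  slide:
    - [-0.002,0.005,0.006]
    - [-0.002,0.007,0.0085]
    - [-0.002,0.007,0.0085]
    - [-0.002,0.007,0.0085]
    - [-0.002,0.007,0.0085]
    - [-0.002,0.006,0.007]
    - [0,0.004,0.0045]
    - [0,0,0]
    - [0,0,0]
    - [0,0,0]
  gripper: [-1,-1,-1,-1,-1,-1,-1,-1,-1,-1]

```text
time_s: 10.6
position: [0.4619, -0.0419, 0.051]
tool_rot: [[0.376, -0.713, 0.592], [-0.927, -0.282, 0.248], [-0.01, -0.642, -0.767]]
ft_force: [0.1, -0.6, -0.4]
grip_width: 0.0001
```

```bash
python3 - <<'E'
from h import *
st();print(observe()['tool_rot'].round(3))
E
```

```text
t 10.6 cover xyz mm [-1.278e+02 -1.000e-01  5.100e+01] tilt 50.1 yawerr 0.015 F [-0.1 -0.6 -0.4] w 0.0001 q [-39.  29. 127.  86.  34. -48.]
[[ 0.376 -0.713  0.592]
 [-0.927 -0.282  0.248]
 [-0.01  -0.642 -0.767]]
```

>>> jog_arm:
  dr:
    - [0,0,0]
    - [0,0,0]
    - [0,0,0]
    - [0,0,0]
    - [0,0,0]
    - [0,0,0]
    - [0,0,0]
    - [0,0,0]
    - [0,0,0]
    - [0,0,0]
  slide:
    - [0,-0.004,0.0035]
    - [0,-0.008,0.0065]
    - [0,-0.008,0.0065]
    - [0,-0.008,0.0065]
    - [0,-0.008,0.0065]
    - [0,-0.006,0.005]
    - [0,-0.003,0.0025]
    - [0,0,0]
    - [0,0,0]
    - [0,0,0]
  gripper: [-1,-1,-1,-1,-1,-1,-1,-1,-1,-1]

```text
time_s: 11.6
position: [0.5152, -0.0198, 0.0511]
tool_rot: [[0.375, -0.714, 0.591], [-0.927, -0.281, 0.249], [-0.011, -0.641, -0.767]]
ft_force: [0.2, -0.5, -0.5]
grip_width: 0.0004
```

```bash
python3 - <<'E'
from h import *
grab('wrist','w8.png');grab('side','d8.png')
st()
E
```

```text
t 11.7 cover xyz mm [-70.1   0.8  51.1] tilt 50.1 yawerr 0.015 F [ 0.2  0.3 -0.3] w -0.0003 q [-30.  30. 119.  83.  31. -37.]
```

View pics/w8.png

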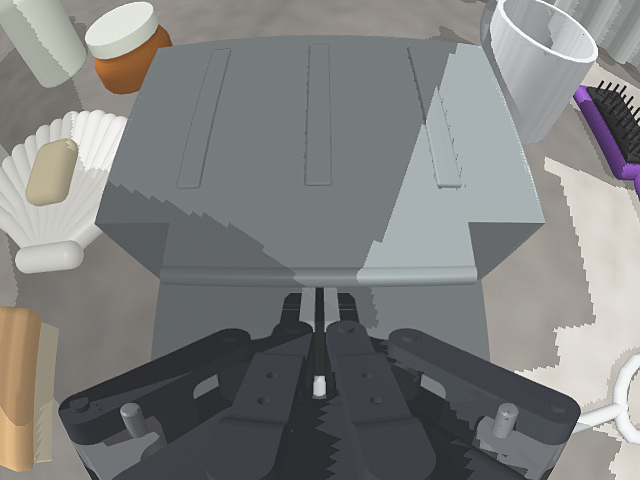

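View pics/d8.png

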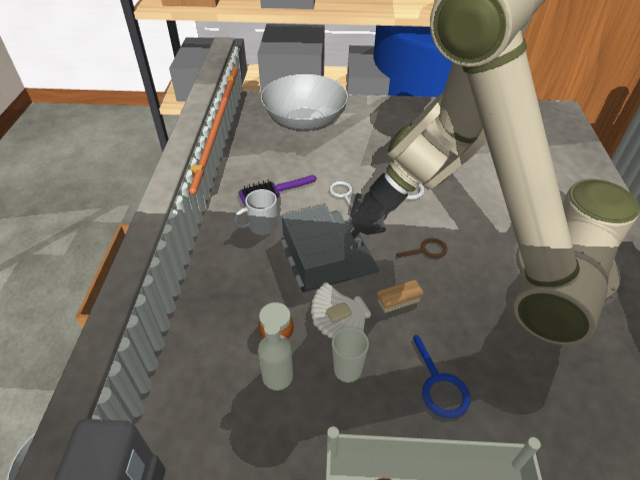

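>>> jog_arm:
  dr:
    - [-0.03,0,0]
    - [-0.04,0,0]
    - [-0.04,0,0]
    - [-0.04,0,0]
    - [-0.04,0,0]
    - [-0.04,0,0]
    - [-0.04,0,0]
    - [-0.04,0,0]
    - [-0.03,0,0]
    - [0,0,0]
  slide:
    - [0,-0.0036,-0.0023]
    - [0,-0.0048,-0.003]
    - [0,-0.0048,-0.003]
    - [0,-0.0048,-0.003]
    - [0,-0.0048,-0.003]
    - [0,-0.0048,-0.003]
    - [0,-0.0048,-0.003]
    - [0,-0.0048,-0.003]
    - [0,-0.0036,-0.0023]
    - [0,0,0]
  gripper: [-1,-1,-1,-1,-1,-1,-1,-1,-1,-1]

```text
time_s: 12.7
position: [0.5353, -0.0119, 0.0939]
tool_rot: [[0.376, -0.87, 0.319], [-0.926, -0.349, 0.141], [-0.011, -0.348, -0.937]]
ft_force: [-2.1, -1.8, 1.3]
grip_width: -0.0001
```

```bash
python3 - <<'E'
from h import *
grab('wrist','w9.png');grab('side','d9.png')
st()
E
```

```text
t 12.8 cover xyz mm [-48.5   0.8  93.8] tilt 69.5 yawerr 0.014 F [-0.8  0.1 -0. ] w 0.0001 q [-21.  25. 102.  22.  40.  32.]
```

View pics/w9.png

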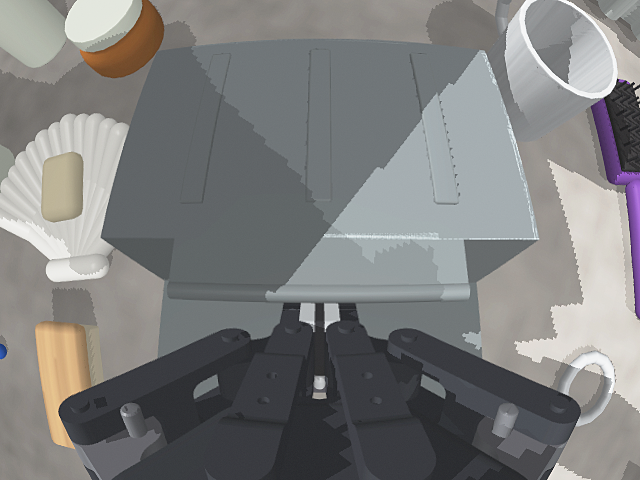

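View pics/d9.png

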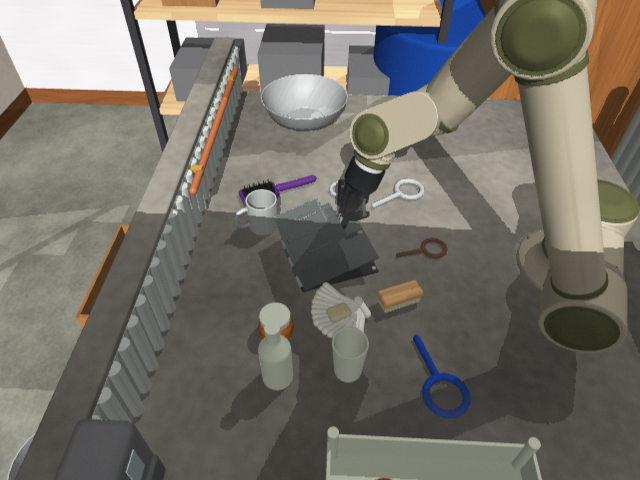

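>>> jog_arm:
  dr:
    - [-0.03,0,0]
    - [-0.04,0,0]
    - [-0.04,0,0]
    - [-0.04,0,0]
    - [-0.04,0,0]
    - [-0.04,0,0]
    - [-0.04,0,0]
    - [-0.04,0,0]
    - [-0.03,0,0]
    - [0,0,0]
  slide:
    - [0,-0.0036,-0.0023]
    - [0,-0.0048,-0.003]
    - [0,-0.0048,-0.003]
    - [0,-0.0048,-0.003]
    - [0,-0.0048,-0.003]
    - [0,-0.0048,-0.003]
    - [0,-0.0048,-0.003]
    - [0,-0.0048,-0.003]
    - [0,-0.0036,-0.0023]
    - [0,0,0]
  gripper: [-1,-1,-1,-1,-1,-1,-1,-1,-1,-1]

```text
time_s: 13.8
position: [0.5674, 0.001, 0.1267]
tool_rot: [[0.376, -0.926, 0.01], [-0.926, -0.376, 0.018], [-0.013, -0.016, -1.0]]
ft_force: [-2.3, -0.4, 1.9]
grip_width: -0.0002
```

```bash
python3 - <<'E'
from h import *
grab('wrist','w10.png');grab('side','d10.png')
st()
a=cv2.imread('pics/d10.png')[130:330,220:440];cv2.imwrite('pics/d10z.png',cv2.resize(a,None,fx=3,fy=3,interpolation=2))
E
```

```text
t 13.9 cover xyz mm [-14.    0.8 126.8] tilt 89.0 yawerr 0.012 F [-0.6  0.6 -0.6] w -0.0002 q [-12.  29.  82.   1.  68.  55.]
```

View pics/w10.png

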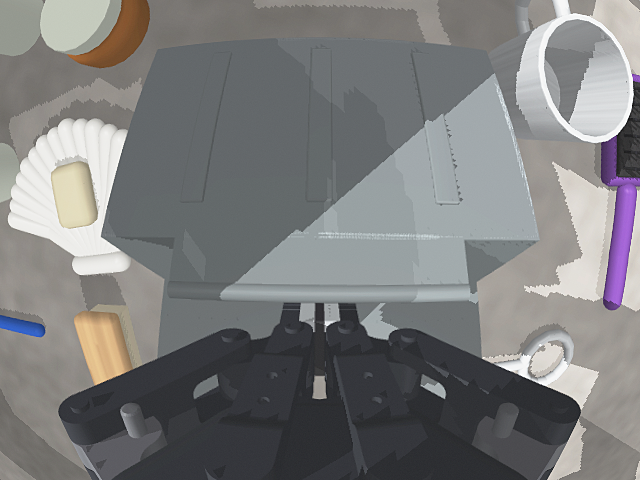

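View pics/d10z.png

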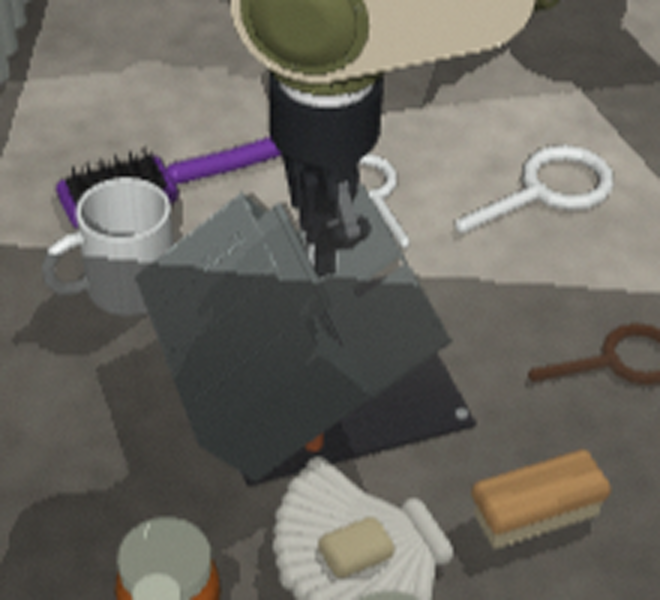

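>>> jog_arm:
  dr:
    - [0,0,0]
    - [0,0,0]
    - [0,0,0]
    - [0,0,0]
    - [0,0,0]
    - [0,0,0]
    - [0,0,0]
    - [0,0,0]
    - [0,0,0]
    - [0,0,0]
  slide:
    - [0,0.002,-0.01]
    - [0,0.002,-0.03]
    - [0,0,-0.035]
    - [0,0,-0.015]
    - [0,0.02,0]
    - [0,0.03,0]
    - [0,0.03,0]
    - [0,0.03,0]
    - [0,0.02,0]
    - [0,0.006,0]
  gripper: [-1,-1,-1,-1,-1,-1,-1,-1,-1,-1]

```text
time_s: 14.9
position: [0.4356, -0.0539, 0.2156]
tool_rot: [[0.374, -0.927, 0.013], [-0.927, -0.374, 0.016], [-0.01, -0.018, -1.0]]
ft_force: [0.6, -0.5, 0.0]
grip_width: 0.0
```

>>> jog_arm:
  dr:
    - [0.08,0,0]
    - [0.09,0,0]
    - [0.09,0,0]
    - [0.09,0,0]
    - [0.09,0,0]
    - [0.09,0,0]
    - [0.09,0,0]
    - [0.09,0,0]
    - [0.06,0,0]
    - [0,0,0]
  slide:
    - [0,0,0]
    - [0,0,0]
    - [0,0,0]
    - [0,0,0]
    - [0,0,0]
    - [0,0,0]
    - [0,0,0]
    - [0,0,0]
    - [0,0,0]
    - [0,0,0]
  gripper: [-1,-1,-1,-1,-1,-1,-1,-1,-1,-1]

```text
time_s: 15.9
position: [0.4368, -0.054, 0.2147]
tool_rot: [[0.374, -0.658, 0.654], [-0.928, -0.256, 0.272], [-0.012, -0.708, -0.706]]
ft_force: [0.0, 0.6, -0.1]
grip_width: 0.0003
```

```bash
python3 - <<'E'
from h import *
w=grab('wrist','w11.png');d=grab('side','d11.png')
st();print(observe()['tool_rot'].round(3))
a=cv2.imread('pics/d11.png')[130:330,220:440];cv2.imwrite('pics/d11z.png',cv2.resize(a,None,fx=3,fy=3,interpolation=2))
E
```

```text
t 16.0 cover xyz mm [-155.2   -2.4  215.2] tilt 45.0 yawerr 0.014 F [ 0.5  1.2 -0.3] w 0.0002 q [-47.   4. 119.  55.  54. -11.]
[[ 0.375 -0.658  0.653]
 [-0.927 -0.258  0.272]
 [-0.01  -0.707 -0.707]]
```

View pics/w11.png

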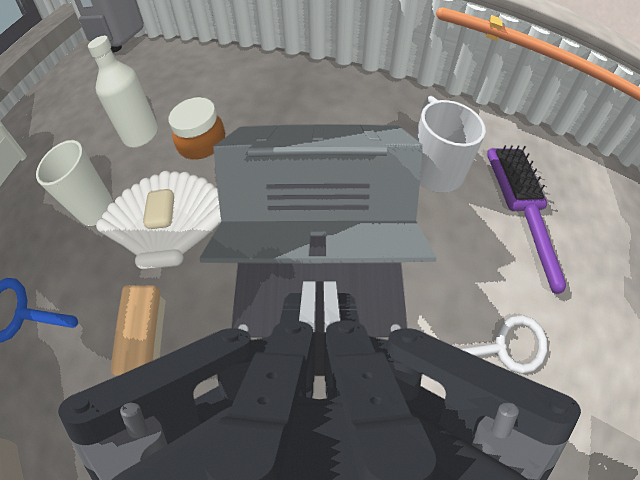

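View pics/d11z.png

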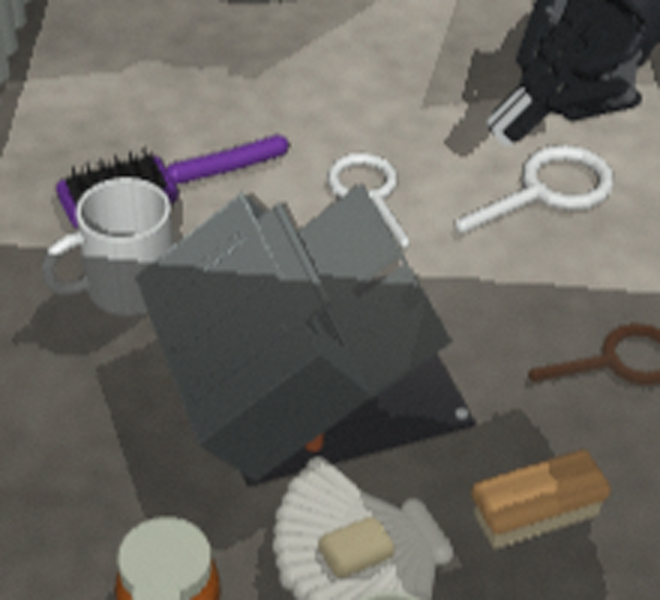

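```bash
python3 - <<'E'
from h import *
d=load('d11');w=load('w11')
for (u,v,y) in [(220+362/3,130+188/3,-.09),(220+450/3,130+342/3,.09)]:
    c,r=ray(d,u,v);c2=C.T@(c-O);r2=C.T@r
    p=c2+r2*(y-c2[1])/r2[1];print((p*1000).round(1), np.rad2deg(np.arctan2(p[2]-.007,.065-p[0])), np.hypot(p[2]-.007,.065-p[0]))
for f in range(25,46,2):
    t=np.deg2rad(f);p=np.array([.065-.18*np.cos(t),0,.007+.18*np.sin(t)]);print(f,(p*1000).round(0),np.round(proj(w,C@p+O,True),1))
E
```

```text
[-82.6 -90.  102.4] 32.87933523003027 0.17575933716804437
[-83.1  90.  104.8] 33.44011100671795 0.17750582702654694
25 [-98.   0.  83.] [318.3 293.4]
27 [-95.   0.  89.] [318.3 287.5]
29 [-92.   0.  94.] [318.2 281.2]
31 [-89.   0. 100.] [318.2 274.6]
33 [-86.   0. 105.] [318.1 267.7]
35 [-82.   0. 110.] [318.1 260.4]
37 [-79.   0. 115.] [318.  252.7]
39 [-75.   0. 120.] [318.  244.9]
41 [-71.   0. 125.] [317.9 236.7]
43 [-67.   0. 130.] [317.9 228.3]
45 [-62.   0. 134.] [317.9 219.7]
```

>>> jog_arm:
  dr:
    - [0,0,0]
    - [0,0,0]
    - [0,0,0]
    - [0,0,0]
    - [0,0,0]
    - [0,0,0]
    - [0,0,0]
    - [0,0,0]
    - [0,0,0]
    - [0,0,0]
  slide:
    - [0,0.006,0.01]
    - [0,0.01,0.018]
    - [0,0.01,0.018]
    - [0,0.01,0.018]
    - [0,0.006,0.011]
    - [0,0.003,0.006]
    - [0,0,0]
    - [0,0,0.01]
    - [0,0,0.012]
    - [0,0,0]
  gripper: [-1,-1,-1,-1,-1,-1,-1,-1,-1,-1]

```text
time_s: 17.0
position: [0.4754, -0.0367, 0.1103]
tool_rot: [[0.377, -0.657, 0.653], [-0.926, -0.259, 0.274], [-0.011, -0.708, -0.706]]
ft_force: [0.3, 0.1, 0.6]
grip_width: -0.0002
```

```bash
python3 - <<'E'
from h import *
grab('wrist','w12.png');st()
E
```

```text
t 17.05 cover xyz mm [-1.137e+02 -1.000e-01  1.106e+02] tilt 44.9 yawerr 0.016 F [-0.4 -0.2  0.6] w -0.0 q [-39.  21. 124.  78.  40. -37.]
```

View pics/w12.png

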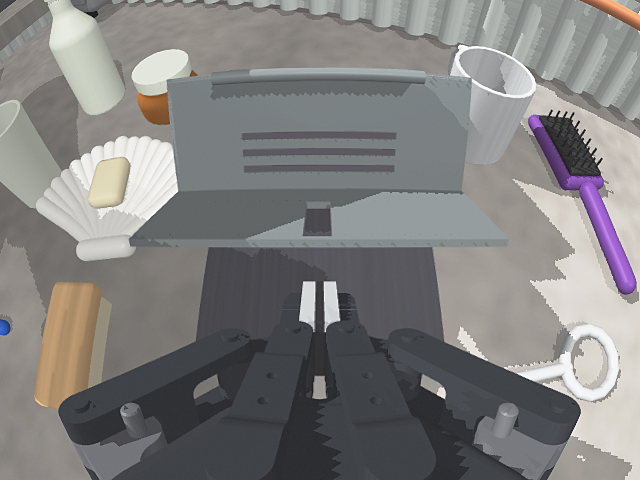

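>>> jog_arm:
  dr:
    - [0,0,0]
    - [0,0,0]
    - [0,0,0]
    - [0,0,0]
    - [0,0,0]
    - [0,0,0]
    - [0,0,0]
    - [0,0,0]
    - [0,0,0]
    - [0,0,0]
  slide:
    - [0,0,0.006]
    - [0,0,0.01]
    - [0,0,0.012]
    - [0,0,0.01]
    - [0,0,0.007]
    - [0,0,0.0025]
    - [0,0,0]
    - [0,0,0]
    - [0,0,0]
    - [0,0,0]
  gripper: [-1,-1,-1,-1,-1,-1,-1,-1,-1,-1]

```text
time_s: 18.05
position: [0.5056, -0.0241, 0.0769]
tool_rot: [[0.375, -0.657, 0.654], [-0.927, -0.258, 0.273], [-0.011, -0.708, -0.706]]
ft_force: [-0.2, 0.6, -0.2]
grip_width: -0.0
```

```bash
python3 - <<'E'
from h import *
grab('wrist','w13.png');st()
E
```

```text
t 18.1 cover xyz mm [-80.6   0.4  76.9] tilt 44.9 yawerr 0.015 F [-0.3 -0.1  0.2] w -0.0001 q [-34.  28. 122.  88.  36. -44.]
```

View pics/w13.png

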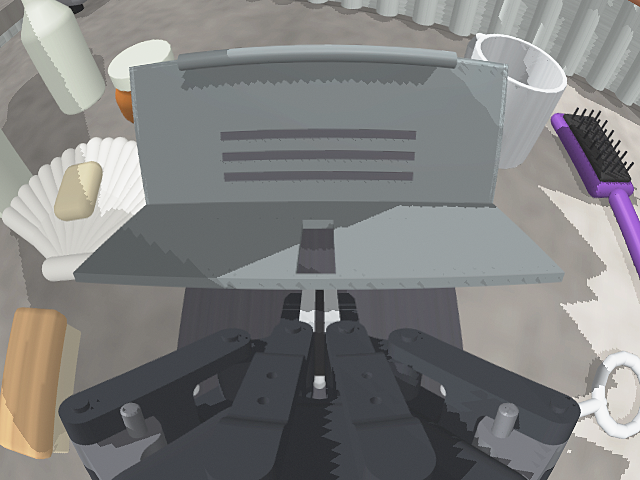

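>>> jog_arm:
  dr:
    - [-0.03,0,0]
    - [-0.04,0,0]
    - [-0.04,0,0]
    - [-0.04,0,0]
    - [-0.04,0,0]
    - [-0.04,0,0]
    - [-0.04,0,0]
    - [-0.04,0,0]
    - [-0.04,0,0]
    - [-0.03,0,0]
  slide:
    - [0,-0.0046,-0.0016]
    - [0,-0.0061,-0.0021]
    - [0,-0.0061,-0.0021]
    - [0,-0.0061,-0.0021]
    - [0,-0.0061,-0.0021]
    - [0,-0.0061,-0.0021]
    - [0,-0.0061,-0.0021]
    - [0,-0.0061,-0.0021]
    - [0,-0.0061,-0.0021]
    - [0,-0.0046,-0.0016]
  gripper: [-1,-1,-1,-1,-1,-1,-1,-1,-1,-1]

```text
time_s: 19.1
position: [0.5384, -0.0111, 0.1261]
tool_rot: [[0.376, -0.854, 0.36], [-0.927, -0.341, 0.157], [-0.011, -0.393, -0.92]]
ft_force: [-2.4, -1.0, -1.7]
grip_width: 0.0
```

```bash
python3 - <<'E'
from h import *
grab('wrist','w14.png');st()
E
```

```text
t 19.15 cover xyz mm [-44.5   0.3 126.9] tilt 66.9 yawerr 0.014 F [-1.7  1.3 -0.4] w 0.0004 q [-21.  22. 101.  24.  43.  31.]
```

View pics/w14.png

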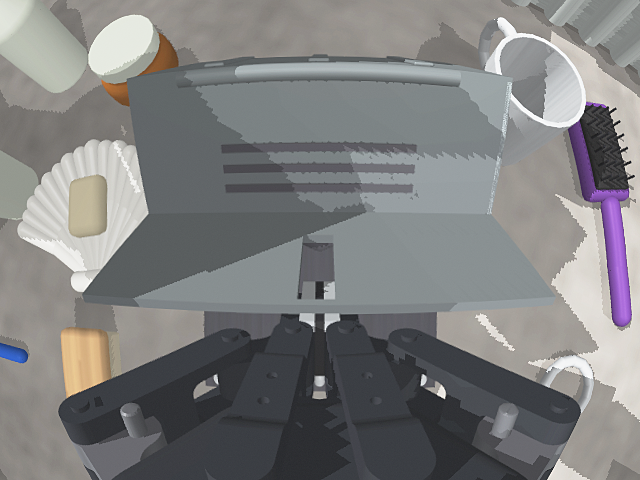

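>>> jog_arm:
  dr:
    - [-0.03,0,0]
    - [-0.04,0,0]
    - [-0.04,0,0]
    - [-0.04,0,0]
    - [-0.04,0,0]
    - [-0.04,0,0]
    - [-0.04,0,0]
    - [-0.04,0,0]
    - [-0.04,0,0]
    - [-0.03,0,0]
  slide:
    - [0,-0.0046,-0.0016]
    - [0,-0.0061,-0.0021]
    - [0,-0.0061,-0.0021]
    - [0,-0.0061,-0.0021]
    - [0,-0.0061,-0.0021]
    - [0,-0.0061,-0.0021]
    - [0,-0.0061,-0.0021]
    - [0,-0.0061,-0.0021]
    - [0,-0.0061,-0.0021]
    - [0,-0.0046,-0.0016]
  gripper: [-1,-1,-1,-1,-1,-1,-1,-1,-1,-1]

```text
time_s: 20.15
position: [0.5862, 0.0082, 0.1586]
tool_rot: [[0.376, -0.926, 0.018], [-0.926, -0.376, 0.021], [-0.013, -0.024, -1.0]]
ft_force: [-2.4, 0.1, -0.1]
grip_width: -0.0
```

```bash
python3 - <<'E'
from h import *
grab('wrist','w15.png');grab('side','d15.png');st()
w=load('w15')
for f in range(60,96,3):
    t=np.deg2rad(f);print(f,[np.round(proj(w,C@np.array([.065-.18*np.cos(t),y,.007+.18*np.sin(t)])+O,True),0) for y in(-.09,0,.09)])
E
```

```text
t 20.25 cover xyz mm [  6.9   0.8 158.7] tilt 88.5 yawerr 0.012 F [-0.3  0.5  0.6] w -0.0001 q [-11.  29.  77.   1.  73.  56.]
60 [array([514., 370.]), array([320., 380.]), array([126., 364.])]
63 [array([523., 360.]), array([320., 370.]), array([118., 354.])]
66 [array([531., 349.]), array([320., 358.]), array([110., 342.])]
69 [array([540., 335.]), array([320., 344.]), array([101., 328.])]
72 [array([549., 319.]), array([321., 327.]), array([ 93., 312.])]
75 [array([557., 300.]), array([321., 306.]), array([ 85., 293.])]
78 [array([565., 280.]), array([321., 283.]), array([ 78., 273.])]
81 [array([572., 257.]), array([322., 257.]), array([ 71., 250.])]
84 [array([579., 233.]), array([322., 227.]), array([ 66., 225.])]
87 [array([584., 207.]), array([322., 196.]), array([ 62., 199.])]
90 [array([587., 180.]), array([323., 163.]), array([ 59., 173.])]
93 [array([589., 152.]), array([323., 130.]), array([ 58., 145.])]
```

View pics/w15.png

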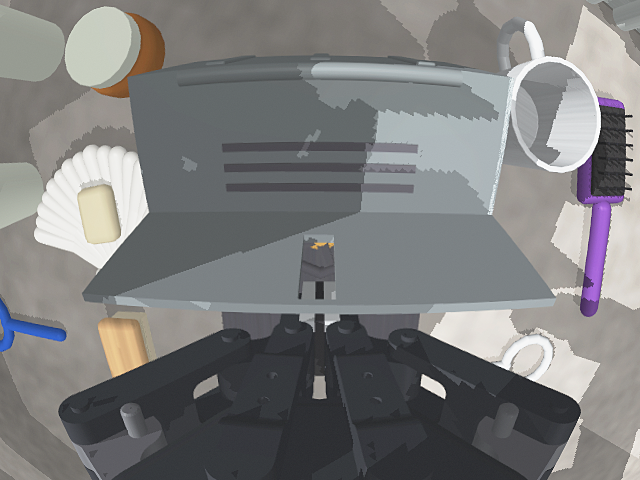

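View pics/d15.png

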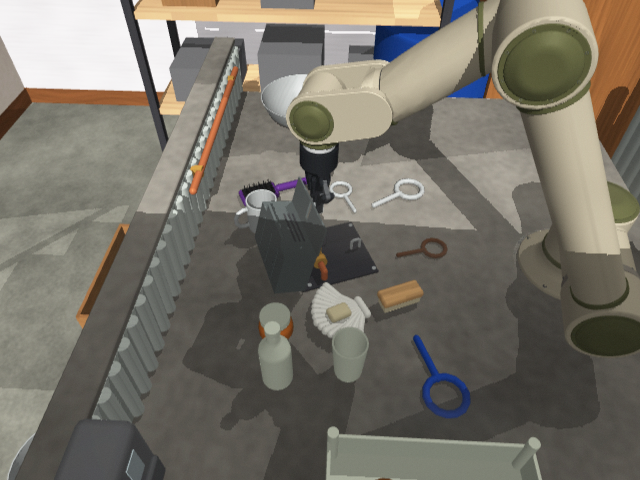

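>>> jog_arm:
  dr:
    - [-0.03,0,0]
    - [-0.03,0,0]
    - [-0.03,0,0]
    - [-0.03,0,0]
    - [-0.03,0,0]
    - [-0.03,0,0]
    - [-0.03,0,0]
    - [-0.03,0,0]
    - [-0.02,0,0]
    - [-0.01,0,0]
  slide:
    - [0,-0.0046,-0.0016]
    - [0,-0.0046,-0.0016]
    - [0,-0.0046,-0.0016]
    - [0,-0.0046,-0.0016]
    - [0,-0.0046,-0.0016]
    - [0,-0.0046,-0.0016]
    - [0,-0.0046,-0.0016]
    - [0,-0.0046,-0.0016]
    - [0,-0.003,-0.001]
    - [0,-0.0015,-0.0005]
  gripper: [-1,-1,-1,-1,-1,-1,-1,-1,-1,-1]

```text
time_s: 21.25
position: [0.6258, 0.0237, 0.169]
tool_rot: [[0.376, -0.898, -0.228], [-0.927, -0.367, -0.08], [-0.012, 0.242, -0.97]]
ft_force: [-1.4, -0.4, -0.7]
grip_width: -0.0002
```

```bash
python3 - <<'E'
from h import *
grab('wrist','w16.png');grab('side','d16.png');st()
d=load('d15');print('jar',cov(onz(d,275,308,.055)).round(3),'shampoo',cov(onz(d,276,385,0)).round(3))
w=load('w16')
for f in range(80,97,2):
    t=np.deg2rad(f);print(f,[np.round(proj(w,C@np.array([.065-.18*np.cos(t),y,.007+.18*np.sin(t)])+O,True),0) for y in(-.09,0,.09)])
E
```

```text
t 21.35 cover xyz mm [ 48.8   0.9 169.1] tilt 103.9 yawerr 0.008 F [-0.4  0.9 -0.6] w -0.0001 q [-6. 39. 58. -6. 96. 62.]
jar [0.148 0.153 0.055] shampoo [0.186 0.289 0.   ]
80 [array([527., 354.]), array([320., 364.]), array([113., 348.])]
82 [array([532., 346.]), array([320., 356.]), array([108., 340.])]
84 [array([538., 337.]), array([320., 346.]), array([102., 330.])]
86 [array([544., 326.]), array([320., 335.]), array([ 96., 320.])]
88 [array([550., 315.]), array([321., 323.]), array([ 91., 308.])]
90 [array([556., 303.]), array([321., 309.]), array([ 86., 296.])]
92 [array([561., 290.]), array([321., 294.]), array([ 81., 282.])]
94 [array([566., 276.]), array([322., 278.]), array([ 76., 268.])]
96 [array([571., 260.]), array([322., 260.]), array([ 72., 253.])]
```

View pics/w16.png

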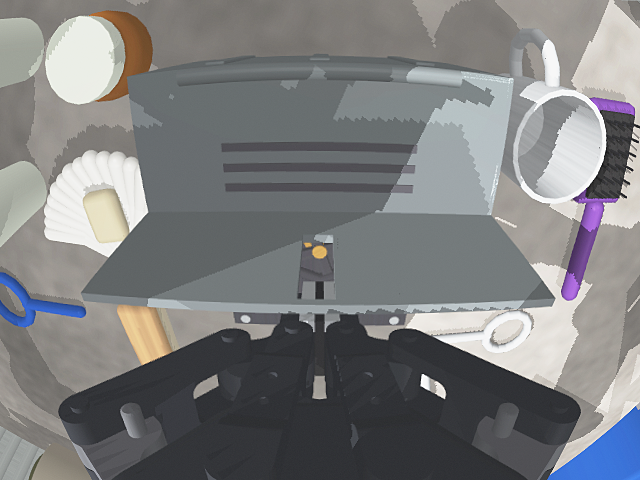

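View pics/d16.png

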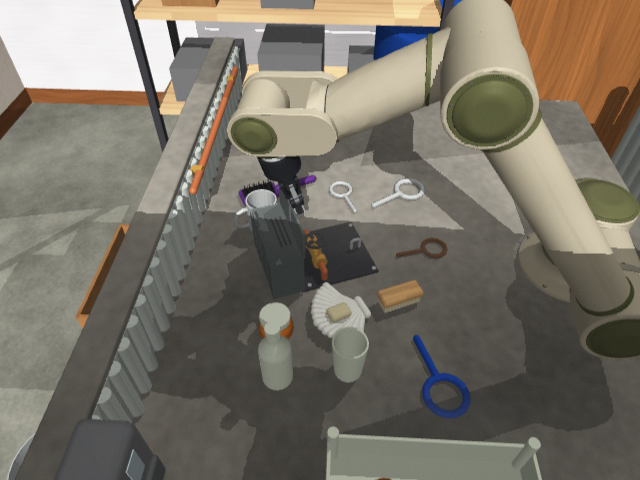

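>>> jog_arm:
  dr:
    - [-0.01,0,0]
    - [-0.01,0,0]
    - [-0.01,0,0]
    - [-0.01,0,0]
    - [-0.01,0,0]
    - [-0.01,0,0]
    - [-0.01,0,0]
    - [-0.005,0,0]
    - [0,0,0]
    - [0,0,0]
  slide:
    - [0,-0.0015,-0.0005]
    - [0,-0.0015,-0.0005]
    - [0,-0.0015,-0.0005]
    - [0,-0.0015,-0.0005]
    - [0,-0.0015,-0.0005]
    - [0,-0.0015,-0.0005]
    - [0,-0.0015,-0.0005]
    - [0,-0.0008,-0.0003]
    - [0,0,0]
    - [0,0,0]
  gripper: [-1,-1,-1,-1,-1,-1,-1,-1,-1,-1]

```text
time_s: 22.35
position: [0.637, 0.0282, 0.1698]
tool_rot: [[0.376, -0.879, -0.294], [-0.927, -0.36, -0.108], [-0.011, 0.313, -0.95]]
ft_force: [-0.0, -0.1, -1.5]
grip_width: -0.0004
```

```bash
python3 - <<'E'
from h import *
st()
E
```

```text
t 22.35 cover xyz mm [ 60.8   1.  169.8] tilt 108.2 yawerr 0.007 F [-0.  -0.1 -1.5] w -0.0004 q [ -5.  42.  52.  -8. 103.  62.]
```

>>> jog_arm:
  dr:
    - [-0.007,0,0]
    - [-0.007,0,0]
    - [-0.007,0,0]
    - [-0.005,0,0]
    - [0,0,0]
    - [0,0,0]
    - [0,0,0]
    - [0,0,0]
    - [0,0,0]
    - [0,0,0]
  slide:
    - [0,-0.0011,-0.0004]
    - [0,-0.0011,-0.0004]
    - [0,-0.0011,-0.0004]
    - [0,-0.0008,-0.0003]
    - [0,0,0]
    - [0,0,0]
    - [0,0,0]
    - [0,0,0]
    - [0,0,0]
    - [0,0,0]
  gripper: [-1,-1,-1,-1,-1,-1,-1,-1,-1,-1]

```text
time_s: 23.35
position: [0.6377, 0.0286, 0.1703]
tool_rot: [[0.373, -0.868, -0.327], [-0.928, -0.354, -0.119], [-0.013, 0.348, -0.937]]
ft_force: [-21.1, -8.1, 3.8]
grip_width: 0.0003
```

```bash
python3 - <<'E'
from h import *
grab('wrist','w17.png');st()
E
```

```text
t 23.4 cover xyz mm [ 61.6   1.1 170.3] tilt 110.4 yawerr 0.009 F [-21.8   0.6   4.4] w 0.0001 q [ -5.  43.  50.  -9. 105.  62.]
```

View pics/w17.png

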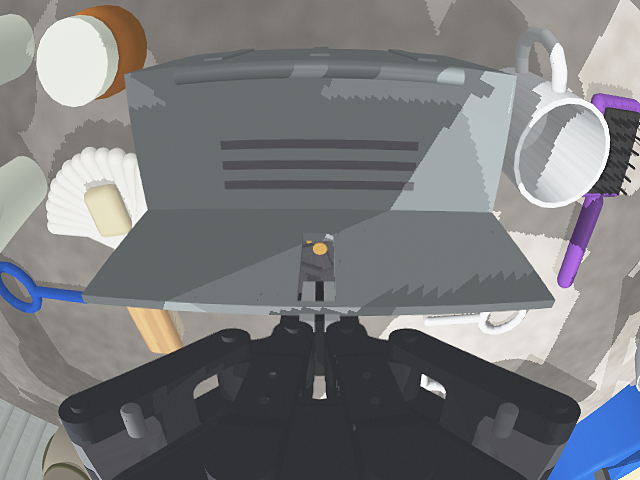

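>>> jog_arm:
  dr:
    - [0,0,0]
    - [0,0,0]
    - [0,0,0]
    - [0,0,0]
    - [0.08,0,0]
    - [0.1,0,0]
    - [0.1,0,0]
    - [0.05,0,0]
    - [0,0,0]
    - [0,0,0]
  slide:
    - [0,0.003,0]
    - [0,0.005,0]
    - [0,0.015,0]
    - [0,0.025,0]
    - [0,0.03,0]
    - [0,0.03,0]
    - [0,0.03,-0.01]
    - [0,0.02,-0.01]
    - [0,0.01,0]
    - [0,0,0]
  gripper: [-1,-1,-1,-1,-1,-1,-1,-1,-1,-1]

```text
time_s: 24.4
position: [0.4928, -0.0311, 0.2308]
tool_rot: [[0.375, -0.927, -0.017], [-0.927, -0.375, 0.004], [-0.01, 0.015, -1.0]]
ft_force: [0.5, -0.4, 0.1]
grip_width: 0.0001
```

```bash
python3 - <<'E'
from h import *
grab('wrist','w18.png');grab('side','d18.png');grab('scene','s18.png');st()
d=load('d18')
for f in (88,90,92,94.5):
    t=np.deg2rad(f);print(f,[np.round(proj(d,C@np.array([.065-.18*np.cos(t),y,.007+.18*np.sin(t)])+O),0) for y in(-.09,.09)])
a=cv2.imread('pics/d18.png')[150:310,220:440];cv2.imwrite('pics/d18z.png',cv2.resize(a,None,fx=3.5,fy=3.5,interpolation=2))
E
```

```text
t 24.55 cover xyz mm [-93.7  -1.4 229.6] tilt 90.9 yawerr 0.011 F [-0.5 -0.6 -0.3] w -0.0001 q [-17.  17.  83.  -0.  80.  51.]
88 [array([282., 177.]), array([306., 232.])]
90 [array([279., 177.]), array([303., 233.])]
92 [array([276., 178.]), array([300., 233.])]
94.5 [array([273., 179.]), array([296., 234.])]
```

View pics/d18z.png

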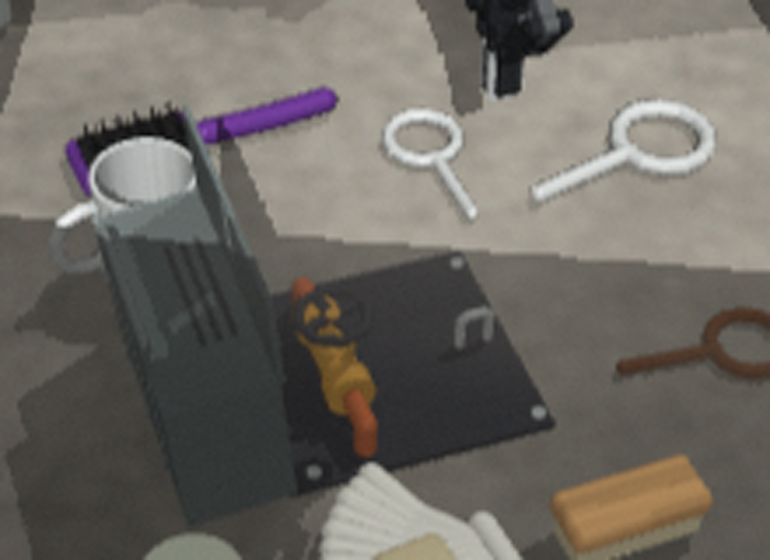

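View pics/w18.png

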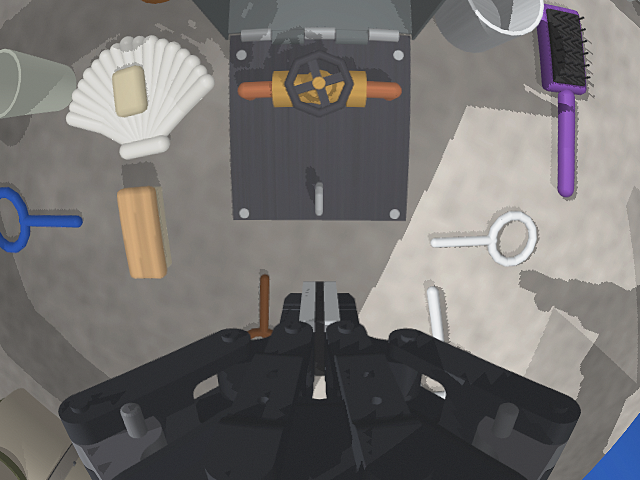

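View pics/s18.png

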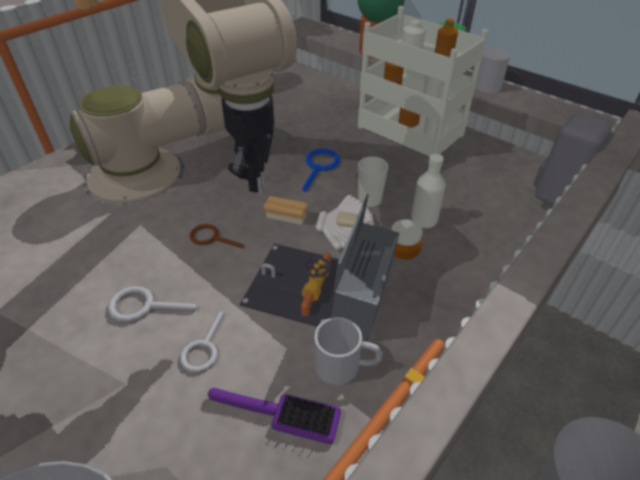

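```bash
python3 - <<'E'
from h import *
print(env.close_job())
E
```

```text
the job is handed in; nothing more can be done
None
```

The pin is out of the staple and the cover stands fully open, so the valve can be reached. I handed the job in at about 24.6 s of the 61 s allowed; the hand-in reported no verdict.

- **Pin:** I gripped it by the ring, drew it about 49 mm towards −y until the tip cleared the staple, and lifted it clear. I then laid it flat on the bare ledge beside the cover. The last pictures show it there, clear of the cover, the hairbrush and the larger grey pin.
- **Cover:** I tipped it up first with the closed fingers under the lip, then from under the flange edge. The last few degrees were slow, until about 22 N held steady on the wrist, which I took as the stop. I then backed the arm off.
- **Last checks:** After I let go, the flange's −y front corner showed in the side view at about (273, 182). That fits an angle of about 94.5° (1.65 rad), which is fully open. The gripper was clear of everything, and the force reading was about 0.
- **Toilet things:** By eye, comparing the first and last pictures, they stand where they were. I did not measure them.

No check failed. One move, the tilt before the lip push, stopped about 5° and 13 mm short. I corrected the 13 mm, kept the tilt as it was, and allowed for both before touching the cover.

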